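Weigh the bead canister on the spring balance and mark the reading

ROBOT

A 6-joint arm with a two-finger parallel gripper is mounted at the origin on the work surface. World frame = base frame: x ahead of the robot, y to its left, z up, the work surface at z = 0. Lengths are in m, angles in degrees, forces in N, time in s.
With the tool pointing down it reaches from about 0.35 to 0.875 m from the base axis. Payload 4.2 kg.
Tool frame: the origin (TCP) lies midway between the tips of the shut fingers; the grasp point (between the pads) lies 19 mm behind it; z points along the fingers, y is the line along which they close (so a half turn about z gives the same grasp; the last joint's range is limited). The gripper opens to 87 mm and grips with 3 to 60 N. Pads are 19 mm wide; open, the fingers measure 117 mm over their backs; the gripper's body (75 mm by 190 mm) begins 51 mm behind the grasp point.
Start: joints at [14.817, 22.042, 0.453, 0, -68.411, -14.817], TCP at [0.625, 0, 0.223] pointing down, gripper open.
Joint ranges: [-179.83, 179.83], [-69.29, 118.12], [-61.27, 80.66], [-181.25, 117.63], [-171.15, -9.14], [-177.46, 177.46]. Speed limits (degrees/s): [159.86, 159.86, 180, 180, 180, 180].

INTERFACE

Orientations are given as [roll, pitch, yaw] about the fixed x, y, z axes, in that order (R = Rz(yaw) Ry(pitch) Rx(roll)).
In Python, from rig import arm gives the robot as it stands.
- The arm moves only by the shell command python3 -m crank 'ROWS' [OPENING] [FORCE]. ROWS is JSON, one flat list of numbers, 6 for each row, row after row: the shift along the tool's x, y, z each as a share of 30 cm, from -1 to 1, then the turn, a rotation vector about the tool's x, y, z each as a share of pi rad, from -1 to 1. In form: [tx, ty, tz, ax, ay, az, tx, ty, tz, ax, ay, az, ...]. A call has 1 to 5 rows; each row is the pose to reach, as a shift and turn from the pose commanded when the call began, along the tool's axes at that moment, turning the shorter way round; what a row does not reach only later rows make up. A row lasts 1/10 s, in which the tool goes at most 50 mm and 8.59 degrees, less where a joint would pass 70% of its speed; a pose out of reach is approached as far as the arm can. A call with a number of a shift or a turn outside -1 to 1 is refused whole. A call with a gripper value outside its range is refused whole. OPENING is the opening, from -1 (shut) to 1 (fully open), set as the call begins (- or left out, the last holds). The fingers move at their own pace and stop on an object; FORCE is the grip in N (left out, the last holds). Time passes only in rows, so rows that repeat a pose let the fingers close. It gives the time, the measured TCP pose, the force, the opening and the grip force at its end, in the units of the state.
- arm.sense(): the state, without advancing time (a new reading comes with each control period).
- arm.grab_frame(name): name is "scene" or "side" or "wrist"; returns (picture, depth): 480x640x3 uint8, red, green, blue; 480x640 float32, m along the optical axis (not along the pixel's ray), 0 where there is no reading.
- arm.calibration(name): a dict with "mtx" (3x3 intrinsics, pixels), "R" (3x3) and "t" (3): a world point X has camera coordinates R X + t. Camera axes: x right, y down, z forward; pixel columns grow to the right and rows downward; lengths in m; the calibration is good to about 2 mm. A picture is of the moment at which its call begins: read the wrist's pose just before it. calibration takes no time and is no camera call; for the wrist camera it gives the pose at the moment of the call.
- arm.close_job(): hands the job in; it is judged then, once.
The state is a dict: "time_s": time; "q": joint angles; "joint_vel": joint speeds; "joint_torque": joint torques, N m; "ee_pos": TCP position; "tcp_rot": TCP orientation; "force": force on the tool from outside, world axes, zero at the start; "torque": the same for the moment, N m; "grip_width": finger opening in m; "finger_force": force on a finger pad.
Only numpy, scipy, OpenCV 4.12 (cv2) and the standard library are available. Lean on these libraries where they do the work, as an engineer would, in place of code of your own. Each camera call takes 0.05 s, during which the arm holds its last target. There are 200 camera calls.

TASK

Weigh the lidded bead canister: hang it by its brass handle on the balance's sprung hook, easing it down until the spring carries it rather than letting it drop, let go and wait until the hook has settled. Then slide the blue marker down until its arrow is level with the red pointer, and leave the canister hanging there still and free, with the other things on the table undisturbed.

Things in the scene. Friction and masses are not known exactly. Their poses are not given: they have to be found in the camera images.
- stand: Spring balance fixed to the table, turned by up to 0.3 rad. Origin on the table under its aluminium column (30 x 40 mm, 286 mm high); the hook reaches out to its -y, the white scale panel to its +y (y 20 to 170 mm, top at 275 mm, front face at x +3 mm); pointer and marker are on the panel's +x side; z up. Dark base 12 mm thick, x -70 to 100, y -135 to 175 mm.
- saddle (a point): Bottom of the V seat of the 8 mm hook wire (its upper side), at stand y -115 mm, x 0, 229 mm up when unloaded; stand's axes. The wire comes level from the column (top 12 mm above this point), dips into the seat and rises to a free tip: top 16 mm above, end 28 mm beyond (-y of) this point. Bring the handle bar over the tip from the -y side, then lower it into the seat.
- hook (a joint): Dip of the sprung hook with its red pointer, m: 0 unloaded, grows as it sinks, stop at 0.085. About 100 N/m, lightly damped: it bobs 1 to 2 s after a change of load. The canister dips it 0.026 to 0.048. Dropping the canister, or letting go while the spring carries hardly any of it, sends it towards the stop; beyond 0.072 counts as a slam.
- pointer_tip (a point): Free end of the red pointer, a 4 mm high bar moving up and down with the hook before the white panel: at stand x 18, y 85 mm, 235 mm above the table when unloaded. Stand's axes.
- marker (a joint): How far the blue marker has been slid down its vertical rod, m: 0 top, 0.08 bottom. Starts within 0.012 of the top and stays where it is left (about 2 N friction). Push it down from above; if it went too far it can be pinched by its tab and raised.
- marker_index (a point): Tip of the blue marker's arrow (4 mm high), which points at the red pointer's end: at stand x 18, y 95 mm, 250 mm above the table with the marker at the top. To be brought to the height of pointer_tip. Stand's axes.
- marker_tab (a point): Point to press, on the upper face of the marker's blue tab (26 mm wide, 10 mm thick, sticking out freely from stand x 26 to 93 mm): at stand x 70, y 140 mm, always 5 mm higher than marker_index. Stand's axes.
- canister: Blue ceramic canister with a fastened white lid, 80 mm across (lid 86), lid top at 70 mm; 0.27 to 0.49 kg. Origin at the centre of its underside, z up. A rigid 6 mm brass wire handle stands in its x-z plane: up at x +-47 mm to 98 mm height, then sloping to a peak at 130 mm. On the peak, on a 12 mm stem of 8 mm diameter, sits a wooden grip.
- bail_top (a point): Peak of the brass handle (centre of its wire), 130 mm above the canister's underside, 60 mm above the lid. It rests in the hook's seat, its centre about 4 mm above saddle, with the handle (canister's x) across the hook, along the stand's x, either way round. Canister's axes.
- canister_grip (a point): Point in the square wooden grip (24 x 24 mm, sides along the canister's x and y, from 142 to 190 mm above the canister's underside), 172 mm above the underside and 42 mm above bail_top. Frame axes as the canister's.
- sorting_tray: Lime plastic sorting tray with six wells, 110 x 160 x 22 mm, origin at the centre of its underside; leave alone.
- caddy: White storage caddy with a grey sliding door, 90 x 120 x 75 mm, origin at the centre of its underside; leave alone.
- crimper: Aluminium lever-action bead crimper, about 128 x 30 x 52 mm, lying along x, origin under its middle; leave alone.
- reamer: Stainless bead reamer, 162 x 16 x 16 mm, lying along x, origin under its middle; leave alone.

How it is judged:
By the outcome, as a careful person would: the job done as asked, in the order asked, and still so for the second after the job is handed in, with the robot touching nothing.
It also fails if it takes over 54 s, if anything falls off the work surface, if the arm or the gripper's body presses on something with over 40 N, if the wrist force passes 120 N, or if a joint passes its speed limit or range.

## Working session

There is one attempt and no reset: what is moved stays moved. The work goes in short steps, Python scripts to look and compute and a shell command to move; the robot and the scene stay as the last step left them, time stands still between calls to the robot, and variables do not carry over. Pictures are saved under pics/ and viewed, at most 14 in all, crops included, and the job is handed in when it is done.

```bash
mkdir -p pics; ls
cat > h.py <<'E'
import numpy as np, cv2
from rig import arm
def snap(n,f):
    c=arm.calibration(n); p,d=arm.grab_frame(n)
    np.savez('pics/'+f+'.npz',p=p,d=d,mtx=c['mtx'],R=c['R'],t=c['t'])
    cv2.imwrite('pics/'+f+'.png',p[:,:,::-1]); return p,d,c
def load(f): return np.load('pics/'+f+'.npz')
def cloud(z):
    d=z['d'];v,u=np.mgrid[:480,:640]
    r=np.stack([u,v,np.ones_like(u)],-1)@np.linalg.inv(z['mtx']).T*d[...,None]
    return (r-z['t'])@z['R']
E
python3 - <<'E'
from h import *
a=snap('scene','s0');b=snap('side','d0')
cv2.imwrite('pics/both.png',cv2.resize(np.vstack([a[0],b[0]])[:,:,::-1],(400*1,600)))
print(arm.sense())
E
```

```text
pics
{'time_s': 0.1, 'q': array([ 1.48154945e+01,  2.20836029e+01,  3.88750047e-01, -2.42714978e-02,
       -6.84125411e+01, -1.48179025e+01]), 'joint_vel': array([-0.00767915, -0.09101959,  0.1808376 ,  0.08211246, -0.07465961,
       -0.06677839]), 'joint_torque': array([ 1.65357815e-04, -3.91689312e+01,  1.87934643e+01,  4.23187181e+00,
        1.34990664e-02, -6.93199490e-05]), 'ee_pos': array([6.24462607e-01, 3.30473874e-07, 2.21608513e-01]), 'tcp_rot': array([ 1.79890408e+02, -5.66396012e-03, -9.00113537e+01]), 'force': array([ 0.08713981,  0.31188408, -0.11364596]), 'torque': array([ 0.00630262, -0.07329982,  0.02345794]), 'finger_force': 0.0, 'grip_width': 0.0870315631371124}
```

View pics/s0.png

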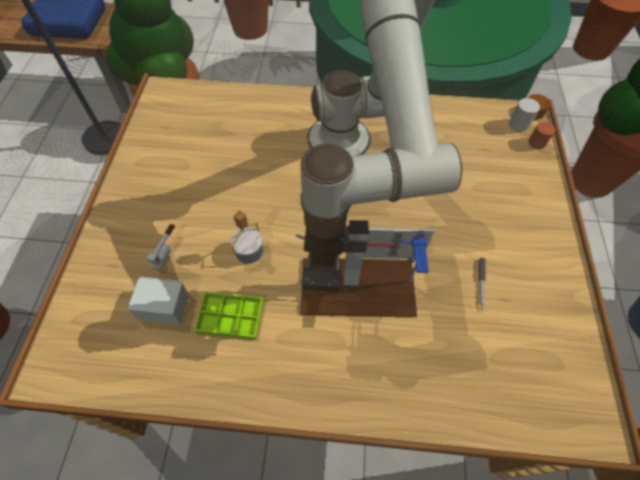

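View pics/d0.png

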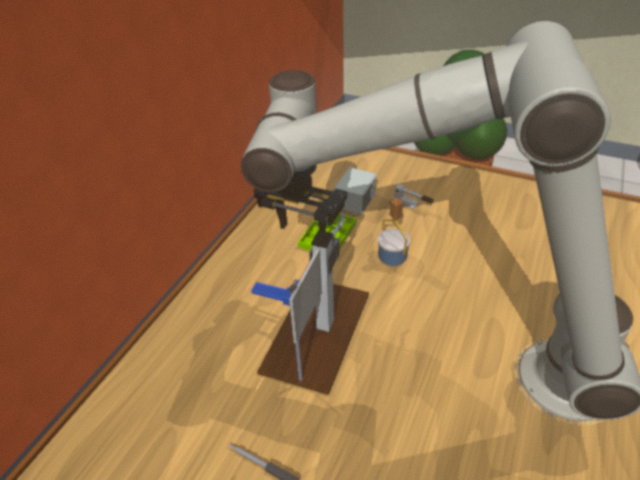

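The scene view shows the canister at about (247,245) with its grip at (240,218), the stand base at (300–415, 260–317), and the blue tab at (420,252). The side view agrees: the stand is in the middle with the blue tab at (275,292), and the canister is at (393,245).

Run:
```python
from h import *
for f in ('s0','d0'):
    z=load(f);P=cloud(z);p=z['p'].astype(int);ok=(z['d']>0)
    X,Y,Z=P[...,0],P[...,1],P[...,2];r,g,b=p[...,0],p[...,1],p[...,2]
    reg=ok&(X>.3)&(X<.95)&(abs(Y)<.45)
    hsv=cv2.cvtColor(z['p'],cv2.COLOR_RGB2HSV).astype(int)
    base=reg&(abs(Z-.012)<.006)&(r<120)&(r>g+10)&(hsv[...,1]>90)&(Y>-.12)&(Y<.35)
    m=cv2.morphologyEx(base.astype(np.uint8),cv2.MORPH_OPEN,np.ones((3,3)))
    q=P[m>0][:,:2].astype(np.float32)
    print(f,'base',len(q),q.min(0),q.max(0)); print(cv2.minAreaRect(q)); 
    if len(q): print(cv2.boxPoints(cv2.minAreaRect(q)).round(3).tolist())
    lid=reg&(Y<-.05)&(Y>-.4)&(abs(Z-.07)<.006)&(hsv[...,1]<60)
    n,l,s,c=cv2.connectedComponentsWithStats(lid.astype(np.uint8))
    for i in range(1,n):
        if s[i,4]>30: print('lid',s[i],P[l==i].mean(0).round(4),P[l==i].min(0).round(3),P[l==i].max(0).round(3))
    gr=reg&(Y<-.05)&(Y>-.4)&(Z>.14)&(Z<.2)&(X<.8)
    n,l,s,c=cv2.connectedComponentsWithStats(gr.astype(np.uint8))
    for i in range(1,n):
        if s[i,4]>15:
            q=P[l==i];print('grip',s[i],np.median(q,0).round(4),q.min(0).round(3),q.max(0).round(3))
            t=q[q[:,2]>.186]; print(' top',len(t),t.mean(0) if len(t) else 0, cv2.minAreaRect(t[:,:2].astype(np.float32)) if len(t)>3 else 0)
    blue=reg&(b>r+60)&(Z>.2)&(Z<.28); 
    q=P[blue]; print('blue',len(q),q.mean(0),cv2.minAreaRect(q[:,:2].astype(np.float32)))
    pan=reg&(abs(Z-.275)<.005)&(Y>.0)&(Y<.4); q=P[pan]; 
    if len(q): print('panel',len(q),cv2.minAreaRect(q[:,:2].astype(np.float32)),cv2.fitLine(q[:,:2].astype(np.float32),cv2.DIST_HUBER,0,.01,.01).ravel())
    col=reg&(abs(Z-.286)<.005)&(Y>-.05)&(Y<.25);q=P[col]; print('col',len(q),q.mean(0) if len(q) else 0)
for f,(x0,y0,x1,y1) in {'s0':(210,195,290,275),'d0':(360,185,430,275)}.items():
    z=load(f);c=cv2.resize(z['p'][y0:y1,x0:x1,::-1],(400,400),interpolation=cv2.INTER_CUBIC);cv2.imwrite('pics/c_%s.png'%f,c)
a=[cv2.imread('pics/c_s0.png'),cv2.imread('pics/c_d0.png')]
cv2.imwrite('pics/cc.png',np.hstack(a))
```

```text
s0 base 4481 [ 0.46482977 -0.06619161] [0.654341   0.24923533]
((0.5581730008125305, 0.09209203720092773), (0.17217616736888885, 0.3091924786567688), 4.287549018859863)
[[0.460999995470047, 0.23999999463558197], [0.48399999737739563, -0.0689999982714653], [0.656000018119812, -0.0560000017285347], [0.6320000290870667, 0.2529999911785126]]
lid [234 228  28  26 468] [ 0.4792 -0.2186  0.0678] [ 0.435 -0.253  0.064] [ 0.519 -0.182  0.074]
lid [160 280  23  36 471] [ 0.6668 -0.3817  0.0722] [ 0.617 -0.4    0.064] [ 0.711 -0.364  0.076]
grip [233 210  15  20 195] [ 0.4814 -0.222   0.1787] [ 0.461 -0.241  0.142] [ 0.493 -0.209  0.192]
 top 66 [ 0.4766581  -0.22559053  0.18857338] ((0.47704190015792847, -0.22427204251289368), (0.025502532720565796, 0.023806260898709297), 57.28560256958008)
blue 350 [0.58315402 0.21402056 0.25187074] ((0.5866129398345947, 0.21032622456550598), (0.08343413472175598, 0.05466507747769356), 15.847203254699707)
panel 245 ((0.545222818851471, 0.14486795663833618), (0.02683599293231964, 0.19127939641475677), 2.0567243099212646) [ 0.09436454 -0.9955377   0.5408059   0
[... 508 characters left out ...]
27  22 439] [ 0.4747 -0.2156  0.0697] [ 0.437 -0.264  0.064] [ 0.512 -0.179  0.076]
grip [390 198  14  22 237] [ 0.4688 -0.2183  0.1741] [ 0.456 -0.24   0.14 ] [ 0.488 -0.206  0.194]
 top 71 [ 0.47122655 -0.2223015   0.19024638] ((0.4716009199619293, -0.22325818240642548), (0.024928763508796692, 0.025768840685486794), 61.802337646484375)
blue 399 [0.58025957 0.21992363 0.25267741] ((0.5807321071624756, 0.2176998257637024), (0.07912858575582504, 0.025937892496585846), 1.9074585437774658)
panel 358 ((0.5621026754379272, 0.09720943123102188), (0.10389705747365952, 0.2806563079357147), 33.59037399291992) [ 0.08242895 -0.99659693  0.53577846  0.1500608 ]
col 280 [0.54589934 0.07031536 0.28608081]
```

View pics/cc.png

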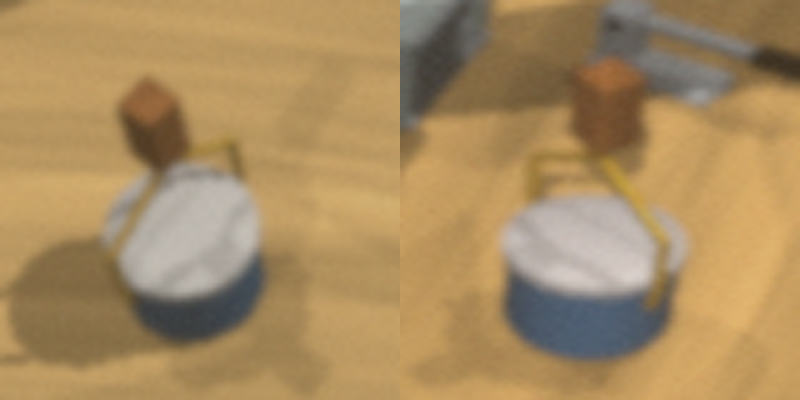

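The crop shows the upright canister with its square grip turned well away from the world axes. The brass handle's shoulders are at scene crop pixels (115,250) and (238,148). I'll triangulate the handle ends to get its yaw.

Run:
```python
from h import *
# shoulders (height .098) read from crops, intersect ray with z=.098
def ray(f,u,v,h):
    z=load(f);d=z['R'].T@np.linalg.inv(z['mtx'])@[u,v,1];o=-z['R'].T@z['t'];return o+d*(h-o[2])/d[2]
s=lambda u,v,h:ray('s0',210+u/5,195+v/5,h)
e=lambda u,v,h:ray('d0',360+u*70/400,185+v*90/400,h)
A=s(113,248,.098),s(238,145,.098); B=e(530-400,157,.098),e(667-400,240,.098)
for p,q in(A,B): print(p.round(4),q.round(4),((p+q)/2).round(4),np.linalg.norm(p-q),np.degrees(np.arctan2(*(q-p)[1::-1])))
print('griptop',s(148,97,.19),e(610-400,75,.19))
print('peak', s(170,163,.13), e(600-400,152,.13))
for f in('s0','d0'):
    z=load(f);P=cloud(z);r,g,b=[z['p'][...,i].astype(int) for i in range(3)]
    m=(z['d']>0)&(P[...,2]>.09)&(P[...,2]<.14)&(np.hypot(P[...,0]-.475,P[...,1]+.22)<.07)
    q=P[m];l=cv2.fitLine(q[:,:2].astype(np.float32),cv2.DIST_HUBER,0,.01,.01).ravel();print(f,len(q),l,np.degrees(np.arctan2(l[1],l[0])))
```

```text
[ 0.5119 -0.2486  0.098 ] [ 0.4407 -0.193   0.098 ] [ 0.4763 -0.2208  0.098 ] 0.0903661095936485 142.00889135804587
[ 0.512  -0.2483  0.098 ] [ 0.4302 -0.2001  0.098 ] [ 0.4711 -0.2242  0.098 ] 0.09491817012884968 149.50027998494713
griptop [ 0.47544923 -0.22255577  0.19      ] [ 0.47046033 -0.22186243  0.19      ]
peak [ 0.47589863 -0.21978003  0.13      ] [ 0.47273529 -0.22686055  0.13      ]
s0 75 [ 0.833567   -0.5524183   0.4819684  -0.22808507] -33.533073
d0 87 [ 0.84578633 -0.5335218   0.46321315 -0.21790977] -32.243717
```

```bash
python3 -m crank '[0,0,-0.333,0,0,0, 0,0,-0.333,0,0,0, 0.742,0.507,-0.2,0,0,0.183, 0.742,0.507,-0.2,0,0,0.183, 0.742,0.507,-0.2,0,0,0.183]' 1 30
cat >> h.py <<'E'
from scipy.spatial.transform import Rotation as Ro
def pose():
    s=arm.sense(); return np.array(s['ee_pos']),Ro.from_euler('xyz',s['tcp_rot'],degrees=True),s
def go(xyz,yaw):  # yaw of tool y (closing) axis line, tool straight down
    p,r,s=pose(); c=[Ro.from_euler('xyz',[180,0,yaw+90+k],degrees=True) for k in(0,180)]
    d=[(r.inv()*x).as_rotvec() for x in c]; w=min(d,key=np.linalg.norm)
    print('t',s['time_s'],'at',p.round(4),s['tcp_rot'].round(2),'rows',(r.inv().apply(np.array(xyz)-p)/.3).round(4),(w/np.pi).round(4))
E
python3 -c "
from h import *
go([.473,-.2225,.25],-33)"
```

```text
time_s: 0.6
ee_pos: [0.54, -0.1233, 0.3]
tcp_rot: [180.0, 0.0, -116.1]
force: [0.8, -0.7, 0.1]
grip_width: 0.087
finger_force: 0.0
t 0.6 at [ 0.54   -0.1233  0.3   ] [ 1.7998e+02  2.0000e-02 -1.1607e+02] rows [0.3954 0.0553 0.1667] [0.0001 0.0001 0.0385]
```

```bash
python3 -m crank '[0.395,0.055,0.167,0,0,0.0385, 0.395,0.055,0.167,0,0,0.0385, 0.395,0.055,0.167,0,0,0.0385, 0.395,0.055,0.167,0,0,0.0385, 0.395,0.055,0.167,0,0,0.0385]'
python3 - <<'E'
from h import *
p,d,c=snap('wrist','w0'); z=load('w0');P=cloud(z)
m=(d>0)&(P[...,2]>.186)&(P[...,2]<.195)&(np.hypot(P[...,0]-.473,P[...,1]+.2225)<.05)
q=P[m];print(len(q),q.mean(0),cv2.minAreaRect(q[:,:2].astype(np.float32)))
go([.473,-.2225,.153],-33)
E
```

```text
time_s: 1.1
ee_pos: [0.4746, -0.2224, 0.2502]
tcp_rot: [180.0, -0.0, -122.8]
force: [-0.4, -0.3, 0.7]
grip_width: 0.0871
finger_force: 0.0
1599 [ 0.47455619 -0.22843981  0.19068852] ((0.47494080662727356, -0.22802500426769257), (0.024018190801143646, 0.02404417097568512), 56.54655075073242)
t 1.15 at [ 0.4754 -0.2219  0.2506] [-1.7997e+02  1.0000e-02 -1.2271e+02] rows [0.0059 0.0057 0.3254] [-0.0002  0.0001  0.0016]
```

View pics/w0.png

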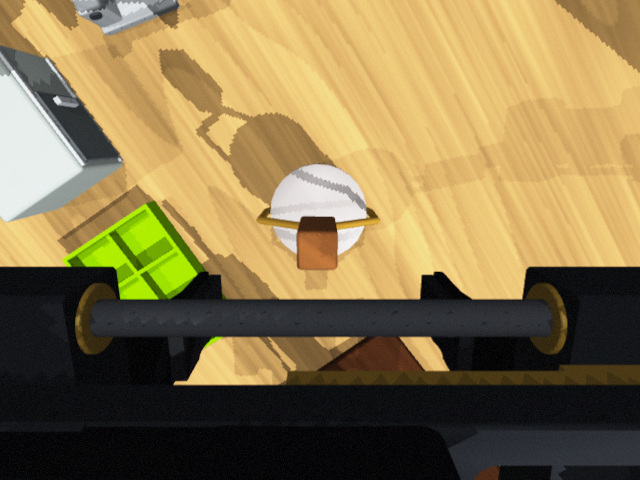

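The wrist view shows the grip top as a square at (318,250), aligned with the fingers and about 6 mm further out than my estimate. The size (24 mm) and height (0.191) match, so I'll use (0.475, -0.2275) with yaw -33.5.

```bash
python3 -c "
from h import *
go([.475,-.2275,.153],-33.5)"
```

```text
t 1.15 at [ 0.4754 -0.2219  0.2506] [-1.7997e+02  1.0000e-02 -1.2271e+02] rows [ 0.0163 -0.0089  0.3254] [-0.0002  0.0001  0.0044]
```

```bash
python3 -m crank '[0.0163,-0.009,0.1,0,0,0.0044, 0.0163,-0.009,0.2,0,0,0.0044, 0.0163,-0.009,0.3254,0,0,0.0044, 0.0163,-0.009,0.3254,0,0,0.0044, 0.0163,-0.009,0.3254,0,0,0.0044]' 1
python3 -m crank '[0,0,0,0,0,0,0,0,0,0,0,0,0,0,0,0,0,0,0,0,0,0,0,0,0,0,0,0,0,0]' -1 30
python3 -m crank '[0,0,0,0,0,0,0,0,0,0,0,0,0,0,0,0,0,0,0,0,0,0,0,0]' -1 30
```

```text
time_s: 1.65
ee_pos: [0.4757, -0.2272, 0.1535]
tcp_rot: [-180.0, -0.0, -123.4]
force: [0.0, 0.0, 0.6]
grip_width: 0.0869
finger_force: 0.0
time_s: 2.15
ee_pos: [0.4746, -0.2277, 0.1532]
tcp_rot: [-180.0, 0.0, -123.5]
force: [-1.0, -0.3, 0.5]
grip_width: 0.0549
finger_force: 0.0
time_s: 2.55
ee_pos: [0.4744, -0.2276, 0.1527]
tcp_rot: [180.0, -0.0, -123.5]
force: [-0.1, 0.4, -0.4]
grip_width: 0.0239
finger_force: 30.0
```

```bash
python3 -m crank '[0,0,-0.03,0,0,0,0,0,-0.1,0,0,0,0,0,-0.2,0,0,0,0,0,-0.33,0,0,0,0,0,-0.45,0,0,0]' -1 40
python3 - <<'E'
from h import *
print(arm.sense()['force'])
snap('scene','s1');snap('side','d1')
c=arm.calibration('wrist');print('wristcam',-c['R'].T@c['t'])
o=np.array([.546,.070]);a=np.radians(4.5);S=np.array([[np.cos(a),-np.sin(a)],[np.sin(a),np.cos(a)]])
for f in('s1','d1'):
    z=load(f);P=cloud(z);Q=(P[...,:2]-o)@S
    w=lambda lo,hi,y0,y1,x:(z['d']>0)&(P[...,2]>lo)&(P[...,2]<hi)&(Q[...,1]>y0)&(Q[...,1]<y1)&(abs(Q[...,0])<x)
    for nm,m in dict(col=w(.278,.294,-.045,.045,.04),panel=w(.268,.279,.06,.18,.03),hook=w(.2,.26,-.16,-.03,.03)).items():
        q=Q[m];print(f,nm,len(q),q.mean(0).round(4),q.min(0).round(3),q.max(0).round(3),P[m][:,2].max().round(3))
        if nm!='col' and len(q)>5:
            l=cv2.fitLine(q.astype(np.float32),cv2.DIST_HUBER,0,.01,.01).ravel();print('  dyaw',-np.degrees(np.arctan(l[0]/l[1])), 'x at y=-.115/.1:',l[2]+(-.115-l[3])*l[0]/l[1],l[2]+(.1-l[3])*l[0]/l[1])
    r,g,b=[z['p'][...,i].astype(int) for i in range(3)]
    m=w(.2,.28,.08,.25,.15)&(b>r+50);q=Q[m];print('tab',len(q),q.min(0),q.max(0),np.median(P[m][:,2]))
a=load('s1')['p'][190:330,270:450,::-1];b=load('d1')['p'][180:320,230:410,::-1]
cv2.imwrite('pics/ss.png',cv2.resize(np.hstack([a,b]),(800,311),interpolation=cv2.INTER_CUBIC))
E
```

```text
time_s: 3.05
ee_pos: [0.4739, -0.2274, 0.289]
tcp_rot: [179.9, -0.0, -123.5]
force: [0.5, 0.2, -3.2]
grip_width: 0.0235
finger_force: 40.0
[ 0.45314118  0.17801816 -3.21720464]
wristcam [ 0.43913455 -0.28436929  0.45674534]
s1 col 273 [0.     0.0014] [-0.02 -0.02] [0.016 0.024] 0.289
s1 panel 195 [0.0016 0.1191] [-0.006  0.06 ] [0.014 0.171] 0.278
  dyaw -0.6239352 x at y=-.115/.1: -0.0015604495 0.0007809339
s1 hook 320 [ 0.0031 -0.0629] [-0.024 -0.141] [ 0.023 -0.03 ] 0.258
  dyaw -3.9469519 x at y=-.115/.1: -0.0015197694 0.013314474
tab 396 [0.0024691 0.0990373] [0.09210359 0.16351769] 0.25138628662587637
d1 col 275 [-0.0064  0.0054] [-0.023 -0.02 ] [0.012 0.026] 0.291
d1 panel 240 [-0.004   0.1242] [-0.009  0.061] [0.01  0.173] 0.279
  dyaw -2.5402334 x at y=-.115/.1: -0.0152522735 -0.0057139024
d1 hook 149 [-0.014  -0.0767] [-0.029 -0.137] [-0.002 -0.03 ] 0.259
  dyaw 12.667068 x at y=-.115/.1: -0.0067536673 -0.055076174
tab 428 [0.00702049 0.1045535 ] [0.08631528 0.15844394] 0.25263746142111776
```

View pics/ss.png

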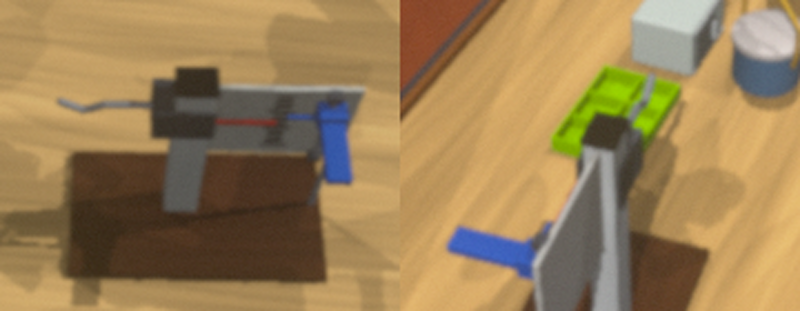

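Both views show the hook pointing out to -y, the pointer and marker up, and the tab free. I'll check the joint 6 range before turning the wrist camera to the column side.

```bash
python3 -c "
from h import *
print(arm.sense()['q'].round(1))
a=np.radians(4.5);R=np.array([[np.cos(a),-np.sin(a)],[np.sin(a),np.cos(a)]])
for v in([0,-.175],[0,-.115],[.07,.14]): print(np.array([.5445,.0705])+R@v)
go([.5585,-.104,.289],4.5)"
```

```text
[ -7.9   9.7  -6.5   0.1 -73.2 -25.6]
[ 0.55823034 -0.10396053]
[ 0.5535228  -0.04414549]
[0.60329994 0.21556056]
t 3.15 at [ 0.477  -0.2286  0.2939] [-179.33    0.18 -123.47] rows [-0.4962  0.0028  0.0177] [-0.0039 -0.0003 -0.2109]
```

```bash
python3 -m crank '[-0.06,0,0,0,0,-0.03,-0.18,0,0,0,0,-0.075,-0.31,0,0,0,0,-0.12,-0.43,0,0,0,0,-0.165,-0.495,0,0.0,0,0,-0.2112]' 
python3 -m crank '[0,0,0,0,0,0,0,0,0,0,0,0,0,0,0,0,0,0,0,0,0,0,0,0]'
python3 - <<'E'
from h import *
go([.5575,-.105,.285],4.6)
for f,n in(('s2','scene'),('d2','side'),('w2','wrist')): snap(n,f)
a=load('s2')['p'][180:300,260:420,::-1];b=load('d2')['p'][160:280,260:420,::-1]
cv2.imwrite('pics/s2c.png',cv2.resize(np.hstack([a,b]),(800,300),interpolation=cv2.INTER_CUBIC))
w=load('w2')['p'][...,::-1]; cv2.imwrite('pics/s2c.png',np.vstack([cv2.imread('pics/s2c.png'),np.hstack([cv2.resize(w,(400,300)),np.zeros((300,400,3),np.uint8)])]))
E
```

```text
time_s: 3.65
ee_pos: [0.5568, -0.1014, 0.2859]
tcp_rot: [179.8, 0.1, -85.1]
force: [-0.3, -0.6, -3.3]
grip_width: 0.0235
finger_force: 40.0
time_s: 4.05
ee_pos: [0.5558, -0.1045, 0.2876]
tcp_rot: [180.0, 0.0, -85.6]
force: [-0.4, 0.1, -3.8]
grip_width: 0.0238
finger_force: 40.0
t 4.05 at [ 0.5558 -0.1045  0.2876] [ 1.7996e+02  1.0000e-02 -8.5590e+01] rows [ 0.0021 -0.0055  0.0087] [ 0.0002  0.     -0.0011]
```

View pics/s2c.png

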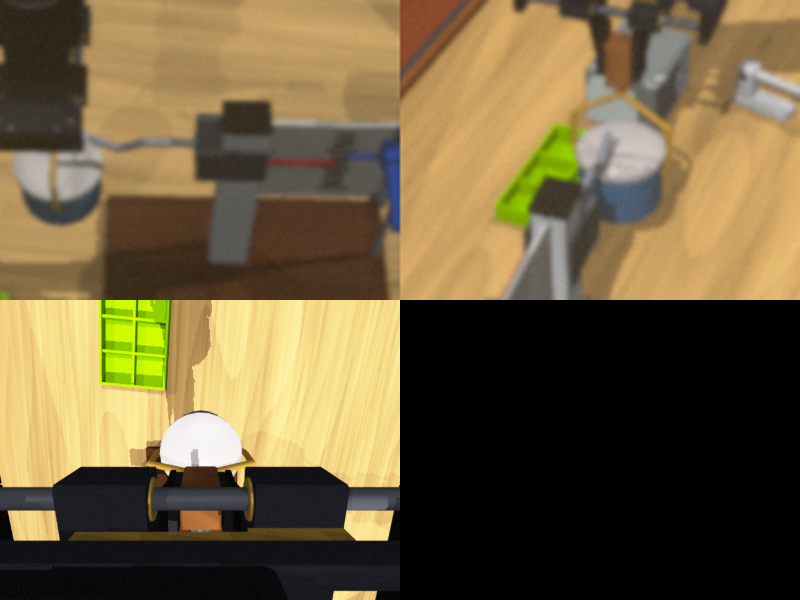

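Scene view: the hook wire runs from (195,143) to its tip near (90,138), with the canister just left of it. Side view: the bail peak is at (620,97) and the hook tip at (607,140). I'll overlay projected predictions to check relative alignment.

```bash
cat >> h.py <<'E'
def ov(f,box,k,pts):
    z=load(f);x0,y0,x1,y1=box
    im=cv2.resize(z['p'][y0:y1,x0:x1,::-1],None,fx=k,fy=k,interpolation=cv2.INTER_CUBIC)
    for X,c in pts:
        q=z['mtx']@(z['R']@np.array(X)+z['t']);u=((q[:2]/q[2]-[x0,y0]+.5)*k).astype(int)
        cv2.drawMarker(im,tuple(int(i) for i in u),c,cv2.MARKER_CROSS,14,1)
    return im
def st(x,y,z,o=(.5435,.0695),yaw=4.6):
    a=np.radians(yaw);return np.array([o[0]+x*np.cos(a)-y*np.sin(a),o[1]+x*np.sin(a)+y*np.cos(a),z])
E
python3 - <<'E'
from h import *
p=np.array([.5558,-.1045,.2876-.0227]);a=np.radians(4.4)
h=np.array([np.cos(a),np.sin(a),0])
G=(0,255,0);Rd=(0,0,255);M=(255,0,255)
pts=[(p,G),(p+h*.047+[0,0,-.032],G),(p-h*.047+[0,0,-.032],G)]
pts+=[(st(0,-.115,.229),Rd),(st(0,-.141,.241),Rd),(st(0,-.09,.241),Rd),(st(.015,.02,.286),M),(st(-.015,.02,.286),M),(st(.015,-.02,.286),M),(st(-.015,-.02,.286),M),(st(.003,.17,.275),M),(st(.018,.085,.235),Rd),(st(.093,.14,.25),M),(st(.1,.175,.012),M),(st(.1,-.135,.012),M)]
A=ov('s2',(260,200,440,320),4.4,pts)[:, :]
B=ov('d2',(300,170,400,260),6,pts)
W=np.zeros((600,800,3),np.uint8);A=cv2.resize(A,(480,320));W[:320,:480]=A
cv2.imwrite('pics/o1.png',np.vstack([cv2.resize(ov('s2',(260,205,440,272),4.4,pts),(800,298)),np.hstack([cv2.resize(ov('d2',(290,175,410,265),4,pts),(400,300)),cv2.resize(ov('s2',(330,200,450,290),4,pts),(400,300))])]))
E
```

```text
(no output)
```

View pics/o1.png

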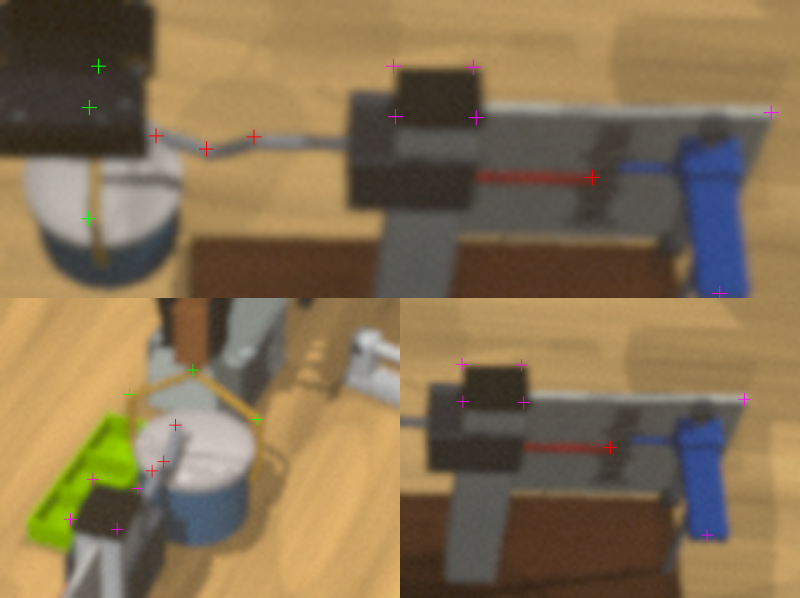

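Scene view: the stand and canister show the same offset of about 3 mm against predictions, so their relative position in y is good. Side view: the hook sits about 2 mm toward -x, so I take the saddle at (0.5515, -0.0445). I'll bring the bail over it.

```bash
python3 -c "
from h import *
go([.5515,-.0445,.2876],4.6)"
```

```text
t 4.2 at [ 0.5561 -0.1043  0.2879] [-180.      0.    -85.56] rows [-2.001e-01 -1.000e-04  9.000e-04] [-0.      0.     -0.0009]
```

```bash
python3 -m crank '[-0.04,0,0,0,0,0,-0.09,0,0,0,0,-0.001,-0.14,0,0,0,0,-0.001,-0.18,0,0,0,0,-0.001,-0.2,0,0,0,0,-0.001]' 
python3 -m crank '[0,0,0.03,0,0,0,0,0,0.06,0,0,0,0,0,0.085,0,0,0,0,0,0.1,0,0,0,0,0,0.1,0,0,0]'
python3 - <<'E'
from h import *
go([.5515,-.0445,.2557],4.6); print(arm.sense()['force'])
for f,n in(('s3','scene'),('d3','side')): snap(n,f)
cv2.imwrite('pics/o2.png',np.hstack([ov('s3',(270,200,350,280),5,[]),ov('d3',(300,175,380,255),5,[])]))
E
```

```text
time_s: 4.7
ee_pos: [0.5516, -0.0421, 0.2879]
tcp_rot: [-180.0, 0.0, -85.2]
force: [-0.5, -0.2, -3.1]
grip_width: 0.0237
finger_force: 40.0
time_s: 5.2
ee_pos: [0.5514, -0.0444, 0.2566]
tcp_rot: [179.9, -0.0, -85.4]
force: [0.1, -0.8, -2.7]
grip_width: 0.0238
finger_force: 40.0
t 5.2 at [ 0.5514 -0.0444  0.2566] [ 1.7988e+02 -2.0000e-02 -8.5350e+01] rows [ 0.0003 -0.0003  0.0031] [ 0.0006 -0.0001  0.0003]
[ 0.09641882 -0.75293093 -2.69908598]
```

View pics/o2.png

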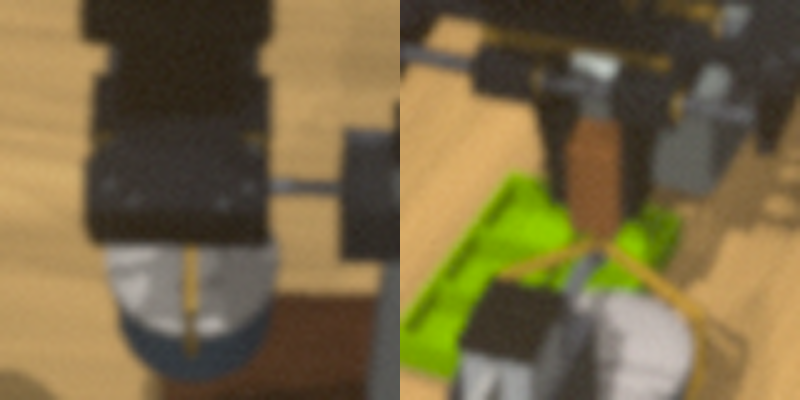

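The side view shows the bail peak (597,245) right over the hook wire (592,262). I'll lower it in small steps and watch the force.

```bash
python3 -m crank '[0,0,0.01,0,0,0,0,0,0.02,0,0,0,0,0,0.03,0,0,0,0,0,0.04,0,0,0,0,0,0.04,0,0,0]' 
python3 -m crank '[0,0,0.01,0,0,0,0,0,0.02,0,0,0,0,0,0.03,0,0,0,0,0,0.033,0,0,0,0,0,0.033,0,0,0]' 
python3 -c "
from h import *
print([arm.sense()[k] for k in('force','torque','tcp_rot')])"
```

```text
time_s: 5.8
ee_pos: [0.5519, -0.0441, 0.2456]
tcp_rot: [-180.0, -0.0, -85.3]
force: [0.3, -0.3, -2.1]
grip_width: 0.024
finger_force: 40.0
time_s: 6.3
ee_pos: [0.5519, -0.044, 0.2359]
tcp_rot: [-180.0, -0.0, -85.3]
force: [1.1, -1.7, 0.1]
grip_width: 0.0239
finger_force: 40.0
[array([ 1.13876806, -1.74288272,  0.06428331]), array([-0.39985374, -0.25384862, -0.0068209 ]), array([-1.79981504e+02, -1.33149542e-02, -8.53088517e+01])]
```

```bash
for i in 1 2 3; do python3 -m crank '[0,0,0,0,0,0,0,0,0,0,0,0]' | grep -E 'force: \['; done
python3 -m crank '[0.004,-0.002,0.01,0,0,0,0.007,-0.004,0.017,0,0,0,0.007,-0.004,0.017,0,0,0]' ; for i in 1 2 3; do python3 -m crank '[0,0,0,0,0,0,0,0,0,0,0,0]' | grep -E 'force: \['; done
```

```text
force: [1.0, -1.4, -0.7]
force: [0.5, -2.2, -0.3]
force: [1.1, -2.1, -0.1]
time_s: 7.2
ee_pos: [0.5524, -0.0453, 0.2298]
tcp_rot: [179.9, 0.1, -85.3]
force: [-1.4, 1.9, -1.0]
grip_width: 0.0236
finger_force: 40.0
force: [-3.0, 3.7, -0.3]
force: [-2.8, 4.1, -0.7]
force: [-2.8, 3.9, -0.9]
```

```bash
python3 -m crank '[-0.0048,0.0028,0,0,0,0,-0.0048,0.0028,0,0,0,0]' ; for i in 1 2 3; do python3 -m crank '[0,0,0,0,0,0,0,0,0,0,0,0]' | grep -E 'force: \[|ee'; done
```

```text
time_s: 8.0
ee_pos: [0.5523, -0.0451, 0.2311]
tcp_rot: [-180.0, -0.1, -85.3]
force: [-1.6, 0.1, -0.9]
grip_width: 0.0236
finger_force: 40.0
ee_pos: [0.5523, -0.0451, 0.2309]
force: [-1.0, -0.6, -0.2]
ee_pos: [0.5523, -0.045, 0.2309]
force: [-1.1, -2.0, -0.6]
ee_pos: [0.5523, -0.0449, 0.2309]
force: [-0.6, -1.8, 0.1]
```

```bash
python3 -m crank '[0.001,0.0008,0.01,0,0,0,0.001,0.0008,0.017,0,0,0,0.001,0.0008,0.017,0,0,0]' ; for i in 1 2 3; do python3 -m crank '[0,0,0,0,0,0,0,0,0,0,0,0]' | grep -E 'force: \[|ee'; done
```

```text
time_s: 8.9
ee_pos: [0.5522, -0.045, 0.2254]
tcp_rot: [-180.0, -0.0, -85.3]
force: [0.1, -2.2, 0.0]
grip_width: 0.0241
finger_force: 40.0
ee_pos: [0.5522, -0.0449, 0.2258]
force: [0.4, -1.4, -0.3]
ee_pos: [0.5522, -0.0449, 0.2258]
force: [0.4, -2.0, 0.5]
ee_pos: [0.5521, -0.0449, 0.2258]
force: [0.3, -2.0, 0.5]
```

```bash
python3 -m crank '[0,0,0,0,0,0,0,0,0,0,0,0,0,0,0,0,0,0]' -1 4 | grep -E 'force: \[|ee|fing'; python3 -m crank '[0,0,0,0,0,0,0,0,0,0,0,0,0,0,0,0,0,0,0,0,0,0,0,0,0,0,0,0,0,0]' 0.6
python3 -m crank '[0,0,0,0,0,0,0,0,-0.03,0,0,0,0,0,-0.1,0,0,0,0,0,-0.25,0,0,0,0,0,-0.4,0,0,0]' 0.6
python3 - <<'E'
from h import *
for f,n in(('s4','scene'),('d4','side')): snap(n,f)
cv2.imwrite('pics/o3.png',np.hstack([ov('s4',(270,200,430,280),3,[])[:, :],ov('d4',(280,180,386,260),3,[])]))
E
```

```text
ee_pos: [0.552, -0.0447, 0.2257]
force: [0.3, -0.9, -0.4]
finger_force: 4.0
time_s: 10.3
ee_pos: [0.5519, -0.0448, 0.2256]
tcp_rot: [180.0, 0.0, -85.3]
force: [-0.7, 0.4, 0.2]
grip_width: 0.0561
finger_force: 0.0
time_s: 10.8
ee_pos: [0.5515, -0.0451, 0.3473]
tcp_rot: [179.9, -0.0, -85.3]
force: [1.8, 0.8, 1.2]
grip_width: 0.0694
finger_force: 0.0
```

View pics/o3.png

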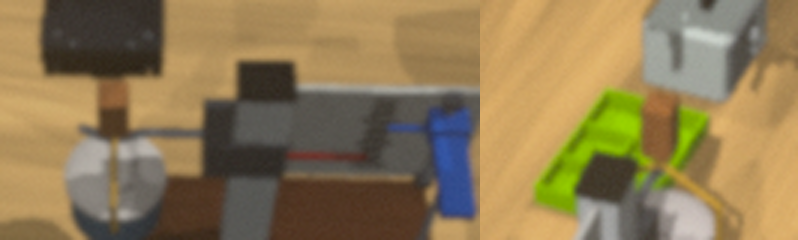

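The canister is hanging freely on the hook, and the pointer has dropped to about (325,155) in the left crop. Next I'll choose a wrist-camera viewpoint in front of the panel.

Run:
```python
from h import *
p,r,s=pose();c=arm.calibration('wrist');K=c['mtx'];print(K)
T=r.as_matrix();Rc=c['R']@T; C=T.T@(-c['R'].T@c['t']-p); print('cam in tool',C,'axes',(Rc[2]),s['time_s'])
for tilt in(0,20):
  for x,z in((.2,.33),(.23,.30),(.23,.35),(.26,.33)):
    o=st(x,.12,z);Rt=(Ro.from_euler('xyz',[180,0,-175.4],degrees=True)*Ro.from_euler('y',tilt,degrees=True)).as_matrix()
    cam=o+Rt@C;out=[]
    for X in(st(.018,.085,.203),st(.018,.085,.213),st(.018,.095,.243),st(.093,.14,.245)):
        q=K@(Rc@Rt.T@(X-cam));out.append((q[:2]/q[2]).round(0).tolist()+[q[2].round(2)])
    print(tilt,x,z,'toolz',Rt[:,2].round(2),'cam',cam.round(3),o.round(3),out)
```

```text
[[394.94283536   0.         320.75038097]
 [  0.         394.94283536 238.95674292]
 [  0.           0.           1.        ]]
cam in tool [ 0.06736386 -0.00038768 -0.16312465] axes [-2.44815409e-01  2.44190774e-04  9.69569676e-01] 10.9
0 0.2 0.33 toolz [-0.  0. -1.] cam [0.666 0.199 0.493] [0.733 0.205 0.33 ] [[266.0, -45.0, np.float64(0.25)], [264.0, -52.0, np.float64(0.24)], [275.0, -78.0, np.float64(0.21)], [355.0, 69.0, np.float64(0.23)]]
0 0.23 0.3 toolz [-0.  0. -1.] cam [0.696 0.202 0.463] [0.763 0.208 0.3  ] [[257.0, -132.0, np.float64(0.22)], [254.0, -145.0, np.float64(0.21)], [266.0, -192.0, np.float64(0.18)], [362.0, -7.0, np.float64(0.19)]]
0 0.23 0.35 toolz [-0.  0. -1.] cam [0.696 0.202 0.513] [0.763 0.208 0.35 ] [[269.0, -83.0, np.float64(0.27)], [267.0, -91.0, np.float64(0.26)], [277.0, -121.0, np.float64(0.23)], [354.0, 22.0, np.float64(0.24)]]
0 0.26 0.33 toolz [-0.  0. -1.] cam [0.726 0.204 0.493] [0.793 0.21  0.33 ] [[263.0, -159.0, np.float64(0.24)], [260.0, -172.0, np.float64(0.23)], [272.0, -217.0, np.float64(0.2)], [358.0, -49.0, np.float64(0.22)]]
20 0.2 0.3
[... 154 characters left out ...]
p.float64(0.28)], [350.0, 133.0, np.float64(0.27)]]
20 0.23 0.3 toolz [-0.34 -0.03 -0.94] cam [0.756 0.207 0.476] [0.763 0.208 0.3  ] [[274.0, 2.0, np.float64(0.29)], [272.0, -8.0, np.float64(0.28)], [282.0, -42.0, np.float64(0.25)], [354.0, 68.0, np.float64(0.24)]]
20 0.23 0.35 toolz [-0.34 -0.03 -0.94] cam [0.756 0.207 0.526] [0.763 0.208 0.35 ] [[281.0, 42.0, np.float64(0.34)], [279.0, 35.0, np.float64(0.33)], [288.0, 11.0, np.float64(0.3)], [348.0, 104.0, np.float64(0.29)]]
20 0.26 0.33 toolz [-0.34 -0.03 -0.94] cam [0.786 0.209 0.506] [0.793 0.21  0.33 ] [[278.0, -7.0, np.float64(0.33)], [277.0, -16.0, np.float64(0.32)], [286.0, -46.0, np.float64(0.29)], [350.0, 50.0, np.float64(0.28)]]
```

```bash
python3 -m crank '[0,0,-0.15,0,0,0.04,-0.2,-0.17,-0.233,0,0,0.09,-0.35,-0.31,-0.233,0,0,0.13,-0.5,-0.45,-0.233,0,0,0.18,-0.65,-0.56,-0.233,0,0,0.22]' -1
python3 - <<'E'
from h import *
p,r,s=pose();t=Ro.from_euler('xyz',[180,0,-175.4],degrees=True)*Ro.from_euler('y',30,degrees=True)
print(p,s['tcp_rot'],r.inv().apply(st(.2,.12,.34)-p)/.3,(r.inv()*t).as_rotvec()/np.pi)
E
```

```text
time_s: 11.4
ee_pos: [0.6701, 0.1149, 0.4156]
tcp_rot: [-179.9, 0.1, -125.3]
force: [0.5, -0.2, -0.0]
grip_width: 0.0375
finger_force: 0.0
[0.67012518 0.11492493 0.41560018] [-1.79920568e+02  9.59356152e-02 -1.25272632e+02] [-0.36659657  0.00229275  0.25261184] [-0.07304552  0.15649364  0.27190794]
```

```bash
python3 -m crank '[-0.1,0,0.05,-0.01,0.02,0.04,-0.2,0,0.12,-0.025,0.05,0.085,-0.3,0,0.2,-0.035,0.08,0.13,-0.367,0.002,0.253,-0.05,0.11,0.18,-0.367,0.002,0.253,-0.06,0.13,0.22]' -1
python3 - <<'E'
from h import *
p,r,s=pose();t=Ro.from_euler('xyz',[180,0,-175.4],degrees=True)*Ro.from_euler('y',30,degrees=True)
print(p,s['tcp_rot'],r.inv().apply(st(.2,.12,.34)-p)/.3,(r.inv()*t).as_rotvec()/np.pi)
E
```

```text
time_s: 11.9
ee_pos: [0.7316, 0.2079, 0.3322]
tcp_rot: [177.2, -23.5, -160.5]
force: [1.3, 0.8, -0.5]
grip_width: 0.0024
finger_force: 0.0
[0.7315798  0.20789901 0.33224443] [ 177.23180173  -23.49251763 -160.45768017] [ 0.00835348 -0.00926919 -0.02503433] [-0.02208625  0.03413253  0.0749893 ]
```

```bash
python3 -m crank '[0.008,-0.009,-0.025,-0.011,0.017,0.037,0.008,-0.009,-0.025,-0.022,0.034,0.075,0.008,-0.009,-0.025,-0.022,0.034,0.075,0.008,-0.009,-0.025,-0.022,0.034,0.075,0.008,-0.009,-0.025,-0.022,0.034,0.075]'
python3 - <<'E'
from h import *
snap('wrist','w5'); print(arm.sense()['joint_vel'].round(1))
P=cloud(load('w5'));p=load('w5')['p'].astype(int);r,g,b=[p[...,i] for i in range(3)]
for n,m in(('red',(r>g+50)&(r>b+50)&(P[...,2]>.17)&(P[...,2]<.26)),('blue',(b>r+50)&(P[...,2]>.17)&(P[...,2]<.28))):
    v,u=np.where(m); q=P[m]; 
    if len(u): print(n,len(u),u.min(),u.max(),v.min(),v.max(),np.median(q,0),q.min(0),q.max(0))
cv2.imwrite('pics/w5.png',load('w5')['p'][:300,:,::-1])
E
```

```text
time_s: 12.4
ee_pos: [0.7155, 0.1975, 0.3383]
tcp_rot: [179.6, -28.6, -175.1]
force: [-0.6, 0.7, -0.7]
grip_width: 0.0003
finger_force: 0.0
[ 0.1 -0.1 -0.2 -0.4 -0.1 -0.5]
red 400 79 288 122 169 [0.55780812 0.1229458  0.20484246] [ 0.5428337  -0.03837227  0.17107472] [0.59847312 0.15578704 0.20737126]
blue 4490 297 377 71 187 [0.57900383 0.21216746 0.25323435] [0.5335789  0.16571318 0.18148732] [0.62669288 0.23304738 0.26911254]
```

View pics/w5.png

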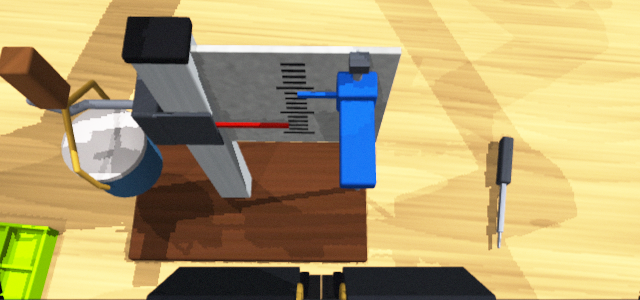

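The view shows the red pointer ending at (288,125), the blue arrow tip at (299,95), and the blue tab's end at (357,185). The canister is hanging well. Next I'll measure the pointer–arrow height difference and check that the bobbing has stopped.

```bash
python3 -m crank '[0,0,0,0,0,0,0,0,0,0,0,0,0,0,0,0,0,0,0,0,0,0,0,0]' | head -1
cat >> h.py <<'E'
def meas(f):
    z=load(f);P=cloud(z);p=z['p'].astype(int);r,g,b=[p[...,i] for i in range(3)]
    B=np.linalg.inv(z['mtx']);o=-z['R'].T@z['t']
    red=(r>g+60)&(r>b+60);blu=(b>r+60)
    out=[]
    for nm,m,u0,u1 in(('red',red,255,284),('blue',blu,302,330)):
        m=m.copy();m[:,:u0]=0;m[:,u1:]=0;m[:60]=0;m[190:]=0
        v,u=np.where(m);
        # bar mid-line via column means, only thin columns
        pts=[(c,v[u==c].mean(),(u==c).sum()) for c in np.unique(u)]
        pts=np.array([q for q in pts if q[2]<12]);k=np.polyfit(pts[:,0],pts[:,1],1);res=[]
        for c in(290,):
            d=z['R'].T@B@[c,np.polyval(k,c),1]; n=st(1,0,0)-st(0,0,0); X0=st(.020,.09,.2)
            res.append((o+d*(n@(X0-o))/(n@d))[2])
        out.append(res[0]);print(f,nm,len(pts),k.round(4),'row@290',np.polyval(k,290).round(2),'z at plane x20:',res[0].round(4),'depth z',np.median(P[m][:,2]).round(4),'width',pts[:,2].mean().round(1))
    print('diff blue-red',out[1]-out[0])
E
python3 - <<'E'
from h import *
snap('wrist','w6');meas('w5');meas('w6')
z=load('w6');P=cloud(z);p=z['p'].astype(int);m=(p[...,2]>p[...,0]+60)&(P[...,2]>.235)&(P[...,2]<.262)&(np.arange(480)[:,None]>105)
q=P[m];print('tab top',len(q),np.median(q,0),cv2.minAreaRect(q[:,:2].astype(np.float32)))
print(st(.07,.14,.25),st(.06,.14,.25))
E
```

```text
time_s: 12.85
w5 red 29 [1.480000e-02 1.209384e+02] row@290 125.22 z at plane x20: 0.2057 depth z 0.2048 width 5.2
w5 blue 28 [2.12000e-02 8.76476e+01] row@290 93.8 z at plane x20: 0.2508 depth z 0.2497 width 6.4
diff blue-red 0.0450566746338138
w6 red 29 [2.570000e-02 1.182884e+02] row@290 125.74 z at plane x20: 0.2046 depth z 0.2048 width 5.2
w6 blue 28 [-0. 94.] row@290 94.0 z at plane x20: 0.25 depth z 0.2495 width 7.0
diff blue-red 0.04532026071353795
tab top 2891 [0.59739383 0.21379545 0.25299554] ((0.5919225811958313, 0.21470382809638977), (0.06910970062017441, 0.028961310163140297), 5.542364120483398)
[0.60204667 0.21466297 0.25      ] [0.59207888 0.21386098 0.25      ]
```

Settled: the two shots agree. The pointer surface is at 0.2048 and the arrow at 0.2497, 45 mm apart, and the tab top is at 0.253. So the tab must be pressed down to about 0.208.

Run:
```python
from h import *
p,r,s=pose();t=Ro.from_euler('xyz',[180,0,-175.4],degrees=True)
print(p,s['tcp_rot'],r.inv().apply(st(.07,.14,.285)-p)/.3,(r.inv()*t).as_rotvec()/np.pi)
```

```text
[0.71561559 0.19731406 0.33667603] [ 179.70509915  -28.76379128 -175.24971424] [0.24362616 0.08728018 0.33068711] [ 0.00139421 -0.15980045  0.00040607]
```

```bash
python3 -m crank '[0.06,0.02,0.06,0,-0.04,0,0.12,0.04,0.14,0,-0.085,0,0.18,0.065,0.23,0.001,-0.125,0,0.2436,0.0873,0.3307,0.0014,-0.16,0.0004,0.2436,0.0873,0.3307,0.0014,-0.16,0.0004]' 
python3 -m crank '[0,0,0,0,0,0,0,0,0,0,0,0]' >/dev/null
python3 -c "
from h import *
p,r,s=pose();t=Ro.from_euler('xyz',[180,0,-175.4],degrees=True)
print(p,s['tcp_rot'],r.inv().apply(st(.07,.14,.258)-p)/.3,(r.inv()*t).as_rotvec()/np.pi)"
```

```text
time_s: 13.4
ee_pos: [0.6152, 0.2161, 0.2918]
tcp_rot: [179.9, -5.7, -175.9]
force: [0.7, 1.8, 0.7]
grip_width: 0.0002
finger_force: 0.0
[0.61333428 0.21542865 0.29220905] [-179.96689884   -6.18828204 -175.83724872] [0.02519961 0.00025352 0.11743074] [-5.25338413e-05 -3.43798771e-02 -2.41686672e-03]
```

Hovering over the tab, I'll now correct, descend and press in gentle steps.

```bash
python3 -m crank '[0.025,0,0.05,0,-0.0344,-0.0024,0.025,0,0.1,0,-0.0344,-0.0024,0.025,0,0.117,0,-0.0344,-0.0024,0.025,0,0.117,0,-0.0344,-0.0024]' 
python3 -m crank '[0,0,0.015,0,0,0,0,0,0.03,0,0,0,0,0,0.05,0,0,0,0,0,0.07,0,0,0,0,0,0.07,0,0,0]'
python3 -m crank '[0,0,0.015,0,0,0,0,0,0.03,0,0,0,0,0,0.045,0,0,0,0,0,0.06,0,0,0,0,0,0.06,0,0,0]'
```

```text
time_s: 14.0
ee_pos: [0.6068, 0.2162, 0.2586]
tcp_rot: [179.9, 0.2, -175.5]
force: [-0.4, -0.0, -0.7]
grip_width: 0.0006
finger_force: 0.0
time_s: 14.5
ee_pos: [0.6043, 0.2153, 0.2358]
tcp_rot: [180.0, 0.0, -175.5]
force: [1.4, -0.3, -0.5]
grip_width: 0.0005
finger_force: 0.0
time_s: 15.0
ee_pos: [0.6044, 0.2154, 0.2179]
tcp_rot: [179.9, 0.1, -175.5]
force: [-0.6, -0.0, -0.3]
grip_width: 0.0005
finger_force: 0.0
```

```bash
python3 -m crank '[0,0,0.012,0,0,0,0,0,0.025,0,0,0,0,0,0.025,0,0,0]'
python3 - <<'E'
from h import *
snap('wrist','w7');snap('scene','s7')
P=cloud(load('s7'));z=load('s7');p=z['p'].astype(int)
Q=cloud(load('s4'));q4=load('s4')['p'].astype(int)
for P,p in((Q,q4),(P,p)):
    m=(p[...,2]>p[...,0]+50)&(P[...,0]>.5)&(P[...,0]<.7)&(P[...,1]>.15)&(P[...,1]<.25)&(P[...,2]>.15);print(m.sum(),np.median(P[m],0))
cv2.imwrite('pics/w7.png',np.hstack([ov('s7',(340,190,440,290),4,[]),cv2.resize(load('w7')['p'][...,::-1],(400,400))]))
E
```

```text
time_s: 15.3
ee_pos: [0.6047, 0.2155, 0.2108]
tcp_rot: [179.9, 0.1, -175.5]
force: [0.1, 0.5, -0.1]
grip_width: 0.0007
finger_force: 0.0
381 [0.58065376 0.21492109 0.25117933]
0 [nan nan nan]
  return _methods._mean(a, axis=axis, dtype=dtype,
  ret = um.true_divide(
```

View pics/w7.png

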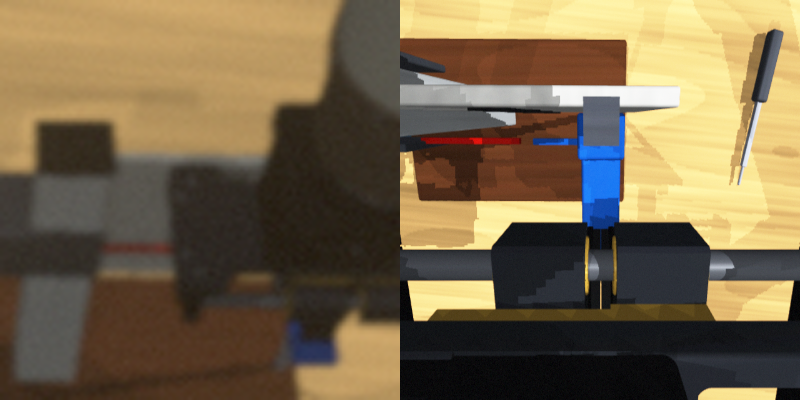

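The wrist view shows the marker slid down, with the red end at (520,141) and the blue arrow at (535,141) nearly in line. I'll compare their depths from this view.

```bash
cat >> h.py <<'E'
def dz(f):
    z=load(f);P=cloud(z);p=z['p'].astype(int);r,g,b=[p[...,i] for i in range(3)]
    s=(P[...,:2]-st(0,0,0)[:2]);a=np.radians(4.6);X=s[...,0]*np.cos(a)+s[...,1]*np.sin(a);Y=-s[...,0]*np.sin(a)+s[...,1]*np.cos(a)
    k=(X>.005)&(X<.03)&(P[...,2]>.16)&(P[...,2]<.26);o=[]
    for n,m in(('red',(r>g+50)&(r>b+50)&k&(Y>.05)&(Y<.09)),('blue',(b>r+50)&k&(Y>.09)&(Y<.122))):
        h=P[m][:,2];v,u=np.where(m);print(f,n,len(h),'u',u.min(),u.max(),'v',v.mean().round(1),'z',np.median(h).round(4),np.percentile(h,[10,90]).round(4),'X',np.median(X[m]).round(4));o.append(np.median(h))
    print('blue-red',(o[1]-o[0]).round(4))
E
python3 -c "
from h import *
dz('w5');dz('w6');dz('w7')"
```

```text
w5 red 215 u 248 288 v 124.8 z 0.2049 [0.2019 0.2059] X 0.0191
w5 blue 227 u 297 332 v 94.2 z 0.2497 [0.2472 0.2508] X 0.0194
blue-red 0.0448
w6 red 220 u 248 288 v 124.8 z 0.2048 [0.2019 0.206 ] X 0.0192
w6 blue 236 u 297 332 v 93.8 z 0.2496 [0.2469 0.2506] X 0.0195
blue-red 0.0448
w7 red 658 u 106 193 v 168.4 z 0.2052 [0.2043 0.206 ] X 0.0182
w7 blue 483 u 213 277 v 169.3 z 0.208 [0.2072 0.2089] X 0.0185
blue-red 0.0029
```

Everything agrees: 2.9 mm still to go.

```bash
python3 -m crank '[0,0,0.005,0,0,0,0,0,0.0095,0,0,0,0,0,0.0095,0,0,0,0,0,0.0095,0,0,0]'
python3 -c "
from h import *
snap('wrist','w8');dz('w8')"
```

```text
time_s: 15.8
ee_pos: [0.6048, 0.2156, 0.2086]
tcp_rot: [179.9, 0.1, -175.5]
force: [-0.3, 0.0, 1.0]
grip_width: 0.0004
finger_force: 0.3
w8 red 667 u 104 191 v 168.4 z 0.2052 [0.2042 0.206 ] X 0.0182
w8 blue 454 u 213 277 v 169.0 z 0.206 [0.2051 0.2067] X 0.0186
blue-red 0.0008
```

Another 0.8 mm, then I'll back off and look again from the front.

```bash
python3 -m crank '[0,0,0.002,0,0,0,0,0,0.003,0,0,0,0,0,0.003,0,0,0,0,0,0.003,0,0,0]' | sed -n 2p
python3 -c "
from h import *
snap('wrist','w9');dz('w9')"
python3 -m crank '[0,0,-0.03,0,0,0,0,0,-0.1,0,0,0,-0.1,0,-0.25,0,0,0,-0.25,0,-0.4,0,0.05,0,-0.36,0,-0.45,0,0.1,0]'
python3 -m crank '[-0.05,-0.05,0,0,0.04,0,-0.05,-0.05,0,0,0.07,0,-0.05,-0.05,0,0,0.07,0,-0.05,-0.05,0,0,0.07,0]'
python3 - <<'E'
from h import *
snap('wrist','wa');dz('wa');snap('scene','sa');snap('side','da')
a=cv2.resize(load('wa')['p'][:300,:,::-1],(800,375))
cv2.imwrite('pics/fin.png',np.vstack([a,np.hstack([cv2.resize(load(f)['p'][150:330,100:450,::-1],(400,206)) for f in('sa','da')])]))
E
```

```text
ee_pos: [0.6049, 0.2156, 0.2079]
w9 red 691 u 103 190 v 168.5 z 0.2052 [0.2043 0.2061] X 0.0183
w9 blue 453 u 213 277 v 169.0 z 0.2052 [0.2044 0.206 ] X 0.0186
blue-red -0.0
time_s: 16.8
ee_pos: [0.6808, 0.2243, 0.3248]
tcp_rot: [180.0, -10.0, -175.8]
force: [1.8, 1.0, 0.2]
grip_width: 0.0007
finger_force: 0.0
time_s: 17.2
ee_pos: [0.6969, 0.2105, 0.3154]
tcp_rot: [-179.9, -22.8, -175.9]
force: [-0.4, -0.1, 0.2]
grip_width: 0.0005
finger_force: 0.0
wa red 272 u 219 265 v 107.5 z 0.205 [0.2024 0.2062] X 0.019
wa blue 209 u 278 312 v 107.5 z 0.2049 [0.2022 0.2059] X 0.0194
blue-red -0.0001
```

View pics/fin.png

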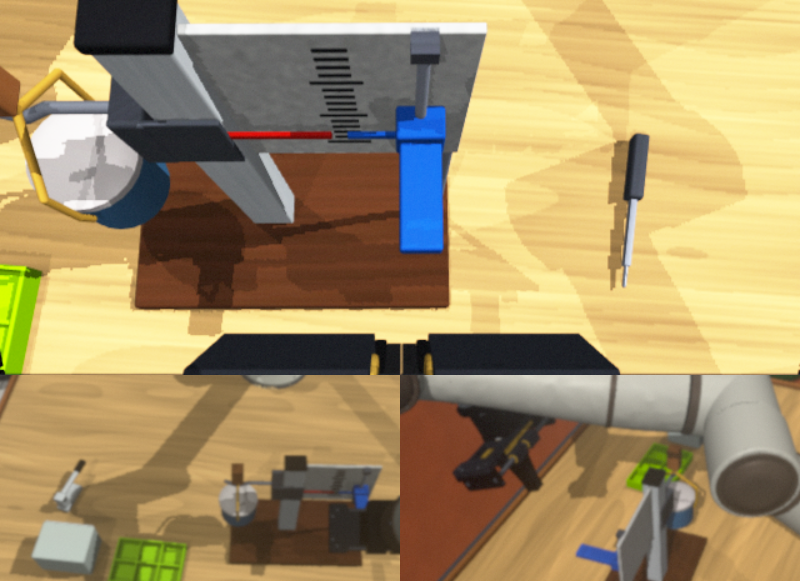

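The red pointer (330,134) and blue arrow (350,135) are level within 0.1 mm. The canister hangs still and the robot is clear of everything.

```bash
python3 -m crank '[0,0,0,0,0,0,0,0,0,0,0,0,0,0,0,0,0,0]' | head -2; python3 -c "
from rig import arm
print(arm.close_job())"
```

```text
time_s: 17.65
ee_pos: [0.6959, 0.2108, 0.3185]
the job is handed in; nothing more can be done
None
```

The canister is hanging still and free on the hook, which dips about 32 mm; the marker arrow is level with the pointer (0.1 mm apart by camera), and the job was handed in at about 17.7 s.

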